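# Zero the receiver, then switch on the microwave emitter

## Task

With the fingertips, gently press down the round key to zero the receiver and let it come up again; then push the square key well in, so that it stays in, to switch the emitter on, and withdraw clear of everything. Do not press the round key once the emitter is on, do not press the bar-shaped key or touch the knobs, and do not shift or lift the units or the other things on the bench.

Things in the scene. Friction and masses are not known exactly. Their poses are not given: they have to be found in the camera images.
- round_unit: receiver unit: loose white box on rubber feet, 130 mm (x) by 110 mm (y), flat grey top 55 mm above the bench, 0.7 to 1.2 kg; origin at the centre of its underside, z up. The three units look alike but for the shape of the black key on top; their places are drawn anew each time
- round_key_top (a point): centre of the top face of the receiver unit's black key (round, 36 mm across), 66 mm above the bench when up; the key stands 11 mm proud of the box at (-25, 0) mm in the unit's frame and moves straight down; the point moves with it
- round_key (a joint): travel of the receiver unit's key in m: a springy push key: 0 up, 0.008 fully down; 1 N to start, 5 N fully down; comes up again when released
- round_knob: black gain knob on the receiver unit, 20 mm diameter, 16 mm tall, at (38, 22) mm in the unit's frame; origin on its axis at the box's top face, 55 mm above the bench; turns easily, to be left untouched
- square_unit: emitter unit: loose white box on rubber feet, 130 mm (x) by 110 mm (y), flat grey top 55 mm above the bench, 0.7 to 1.2 kg; origin at the centre of its underside, z up. The three units look alike but for the shape of the black key on top; their places are drawn anew each time
- square_key_top (a point): centre of the top face of the emitter unit's black key (square, 36 x 36 mm), 66 mm above the bench when up; the key stands 11 mm proud of the box at (-25, 0) mm in the unit's frame and moves straight down; the point moves with it
- square_key (a joint): travel of the emitter unit's key in m: a push-pull key: 0 out, 0.008 fully in; moves against a steady 3 N and stays where it is left
- square_knob: black gain knob on the emitter unit, 20 mm diameter, 16 mm tall, at (38, 22) mm in the unit's frame; origin on its axis at the box's top face, 55 mm above the bench; turns easily, to be left untouched
- bar_unit: turntable unit: loose white box on rubber feet, 130 mm (x) by 110 mm (y), flat grey top 55 mm above the bench, 0.7 to 1.2 kg; origin at the centre of its underside, z up. The three units look alike but for the shape of the black key on top; their places are drawn anew each time
- bar_key_top (a point): centre of the top face of the turntable unit's black key (a long bar, 14 mm (unit x) by 60 mm (unit y)), 66 mm above the bench when up; the key stands 11 mm proud of the box at (-25, 0) mm in the unit's frame and moves straight down; the point moves with it
- bar_key (a joint): travel of the turntable unit's key in m: a push-pull key: 0 out, 0.008 fully in; stays where it is left. Starts out and must stay out
- bar_knob: black gain knob on the turntable unit, 20 mm diameter, 16 mm tall, at (38, 22) mm in the unit's frame; origin on its axis at the box's top face, 55 mm above the bench; turns easily, to be left untouched
- horn_mid (a point): spare orange horn on a blue foot 80 x 100 mm, loose, about 140 mm tall overall, horn about 70 mm square at its mouth, which overhangs the foot by 35 mm; point on the foot's centre line, 60 mm up; stands beyond the units, leave alone
- meter_mid (a point): black hand-held meter lying flat, loose, 80 x 135 x 32 mm (41 mm over its dial); point at its centre, 16 mm up; leave alone
- adapter_mid (a point): small metal coax adapter standing on end, loose, 26 mm diameter, 42 mm tall; point half-way up; stands between the robot and the units, leave alone
There are look-alikes about, which are no part of the job. Leave any green or red look-alike of the round_unit alone.

How it is judged:
By the outcome, as a careful person would: the job done as asked, in the order asked, and still so for the second after the job is handed in, with the robot touching nothing.
It also fails if it takes over 48 s, if anything falls off the work surface, if the arm or the gripper's body presses on something with over 40 N, if the wrist force passes 120 N, or if a joint passes its speed limit or range.

## Robot

A 6-joint arm with a two-finger parallel gripper is mounted at the origin on the work surface. World frame = base frame: x ahead of the robot, y to its left, z up, the work surface at z = 0. Lengths are in mm, angles in rad, forces in N, time in s.
With the tool pointing down it reaches from about 350 to 875 mm from the base axis. Payload 4.2 kg.
Tool frame: the origin (TCP) lies at the centre of the arm's flange, where the gripper is bolted on; the fingertips stand 182 mm ahead of it and the grasp point (between the pads) lies 164 mm ahead of it; z points along the fingers, y is the direction in which the jaws open and shut (so a half turn about z gives the same grasp; the last joint's range is limited). The gripper opens to 87 mm and grips with 3 to 60 N. Pads are 19 mm wide; open, the fingers measure 117 mm over their backs; the gripper's body (75 mm by 190 mm) begins 51 mm behind the grasp point.
Start: joints at [-1.011, 0.385, 0.008, 0, -1.194, -0.259], TCP at [185.194, -596.911, 404.75] pointing down, gripper open.
Joint ranges: [-3.14, 3.14], [-1.21, 2.06], [-1.07, 1.41], [-3.16, 2.05], [-2.99, -0.16], [-3.1, 3.1]. Speed limits (rad/s): [2.79, 2.79, 3.14, 3.14, 3.14, 3.14].

## Interface

Orientations are given as a rotation vector (axis times angle).
In Python, from station import readout, vision, robot gives the robot as it stands.
- The arm moves only by the tool move_arm, never from a script. Its argument "motion" is one flat list of numbers, 7 for each row, row after row: the finger opening in cm, from 0 to 8.7, then the shift along the world's x, y, z in cm, then the turn, a rotation vector about the world's x, y, z in rad. A call has 1 to 12 rows; each row is the pose to reach, as a shift and turn from the pose commanded when the call began; what a row does not reach only later rows make up. A row lasts 1/10 s, in which the tool goes at most 50 mm and 8.59 degrees, less where a joint would pass 70% of its speed; a pose out of reach is approached as far as the arm can. A call with a gripper value outside its range is refused whole. The fingers move at their own pace and stop on an object; "force" is the grip in N (left out, the last holds). Time passes only in rows, so rows that repeat a pose let the fingers close. It gives the time, the measured TCP pose, the force and the opening at its end, in the units of the state.
- readout.read_state(): the state, without advancing time (a new reading comes with each control period).
- vision.grab_frame(name): name is "side" or "top" or "wrist"; returns a dict with "img" (400x640x3 uint8, blue, green, red), "camera_matrix" (3x3 intrinsics, pixels), "extrinsics" (4x4, takes a point from camera to world coordinates); the wrist camera has in their place "mount" (4x4, takes a point from camera to tool coordinates, whose origin is the TCP and whose axes are the flange's). Camera axes: x right, y up, looking along -z (the intrinsics and any distortion apply to the point x, -y, -z); pixel columns grow to the right and rows downward; lengths in mm; the calibration is good to about 2 mm. The wrist camera is an equidistant fisheye: a pixel r from the principal point sees the ray r / f radians off the axis. A picture is of the moment at which its call begins: read the wrist's pose just before it. There is no depth.
- robot.close_job(): hands the job in, once; it reports no verdict.
The state is a dict: "time_s": time; "qpos": joint angles; "qvel": joint speeds; "tau": joint torques, N m; "tcp_pos": TCP position; "ee_rot": TCP orientation; "force": force on the tool from outside, world axes, zero at the start; "wrist_torque": the same for the moment, N m; "grip_width": finger opening in mm.
Only numpy, scipy, OpenCV 4.12 (cv2) and the standard library are available. Lean on these libraries where they do the work, as an engineer would, in place of code of your own. Each camera call takes 0.05 s, during which the arm holds its last target. There are 200 camera calls.

## Working session

There is one attempt and no reset: what is moved stays moved. The work goes in short steps, Python scripts to look and compute and a tool call to move; the robot and the scene stay as the last step left them, time stands still between calls to the robot, and variables do not carry over. Pictures are saved under pics/ and viewed, about 8 in all and at most 12, crops included, and the job is handed in when it is done.

Besides the shell and the picture viewer there is one more tool, called after "Call:" by a JSON object that holds its "fn" and its "kwargs", one argument or row to a line. move_arm: Moves the arm, as the interface text tells. Its arguments: {"type":"object","properties":{"motion":{"type":"array"},"force":{"type":"number"}},"required":["motion"]}

```bash
mkdir -p pics; python3 - <<'E'
from station import readout, vision
import cv2,numpy as np,pickle
s=readout.read_state(); print({k:np.round(v,3) for k,v in s.items()})
for n in ("top","side"):
    f=vision.grab_frame(n); cv2.imwrite(f"pics/{n}0.png",f["img"]); pickle.dump(f,open(f"{n}.pkl","wb"))
    print(n,[k for k in f],f["camera_matrix"].round(1).tolist(),f["extrinsics"].round(3).tolist())
E
```

```text
{'time_s': np.float64(0.0), 'qpos': array([-1.011,  0.386,  0.007, -0.   , -1.194, -0.259]), 'qvel': array([ 0.   ,  0.002, -0.   , -0.   , -0.001,  0.001]), 'tau': array([ 1.0000e-03, -3.9067e+01,  1.8740e+01,  4.2200e+00,  1.1000e-02,
       -0.0000e+00]), 'tcp_pos': array([ 185.145, -596.727,  403.654]), 'ee_rot': array([ 4.700e-01, -3.106e+00, -3.000e-03]), 'force': array([ 0.375, -0.051,  0.378]), 'wrist_torque': array([-0.013,  0.021, -0.015]), 'grip_width': np.float64(87.109)}
top ['img', 'camera_matrix', 'extrinsics'] [[402.5, 0.0, 326.0], [0.0, 402.5, 197.1], [0.0, 0.0, 1.0]] [[-0.011, 0.998, -0.062, 403.925], [-1.0, -0.011, -0.005, -12.124], [-0.006, 0.062, 0.998, 1549.838], [0.0, 0.0, 0.0, 1.0]]
side ['img', 'camera_matrix', 'extrinsics'] [[470.8, 0.0, 313.7], [0.0, 470.8, 198.9], [0.0, 0.0, 1.0]] [[-0.996, 0.075, -0.056, 434.576], [-0.092, -0.646, 0.758, 1105.437], [0.021, 0.76, 0.65, 1016.353], [0.0, 0.0, 0.0, 1.0]]
```

View pics/top0.png

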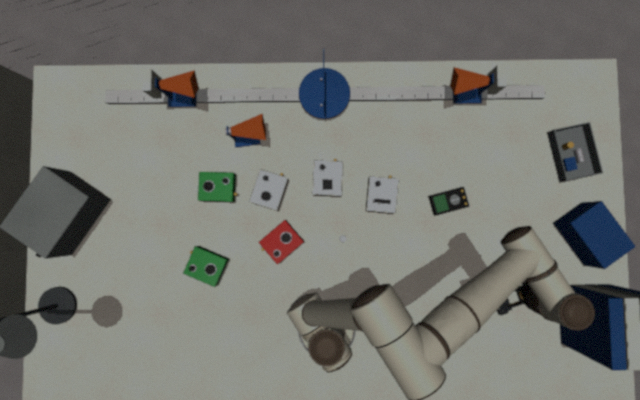

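View pics/side0.png

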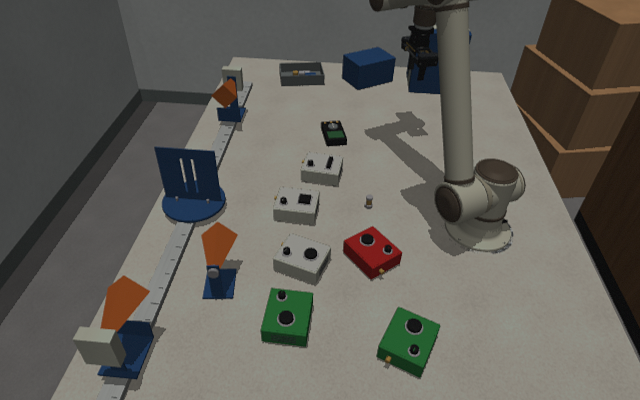

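The top view shows three white units: round near px (269,190), square (327,178) and bar (382,195). There are also red and green look-alikes. The adapter is near (343,239). Next I measure the keys.

```bash
cat > h.py <<'E'
import numpy as np
def ray(f,u,v):
    K=f["camera_matrix"];E=f["extrinsics"]
    d=E[:3,:3]@np.array([(u-K[0,2])/K[0,0],-(v-K[1,2])/K[1,1],-1]); return E[:3,3],d
def onz(f,u,v,z):
    o,d=ray(f,u,v); return (o+d*(z-o[2])/d[2])
def tri(a,b):
    (o1,d1),(o2,d2)=a,b
    t=np.linalg.lstsq(np.c_[d1,-d2],o2-o1,rcond=None)[0]
    p,q=o1+t[0]*d1,o2+t[1]*d2; return (p+q)/2,np.linalg.norm(p-q)
E
python3 - <<'E'
import cv2,pickle,numpy as np
from h import *
R={"top":(225,150,405,255),"side":(265,140,350,285)}
for n,(a,b,c,d) in R.items():
    f=pickle.load(open(n+".pkl","rb")); im=f["img"]; g=im.max(2)
    hsv=cv2.cvtColor(im,cv2.COLOR_BGR2HSV)
    m=((g<75)).astype(np.uint8); M=np.zeros_like(m); M[b:d,a:c]=m[b:d,a:c]
    N,l,st,ce=cv2.connectedComponentsWithStats(M)
    for i in range(1,N):
        if st[i,4]>=12: print(n,st[i],ce[i].round(1),onz(f,*ce[i],66 ).round(0)[:2])
    s=4 if n=="top" else 4
    cv2.imwrite(f"pics/{n}c.png",cv2.resize(im[b:d,a:c],None,fx=s,fy=s,interpolation=cv2.INTER_CUBIC))
E
```

```text
top [321 165   4   4  12] [322.1 166.7] [609.   9.]
top [232 174   4  28  74] [233.6 186.7] [538. 338.]
top [264 176   4   4  14] [265.5 177.7] [570. 219.]
top [323 180   9   9  79] [327. 184.] [544.  -8.]
top [376 182   4   4  15] [377.4 183.4] [ 544. -195.]
top [262 192   8   8  55] [265.5 195.7] [504. 219.]
top [375 199  15   4  42] [382.1 200.8] [ 480. -211.]
top [282 234   9   8  57] [285.7 237.4] [349. 146.]
top [274 251   5   4  13] [276.2 252.9] [293. 181.]
side [325 140  22   6 120] [335.5 142.3] [ 467. -327.]
side [326 157   7  12  53] [329.2 162.3] [ 482. -202.]
side [307 160   6   6  31] [309.9 162.5] [ 547. -192.]
side [328 163  15  24  50] [337.7 176.4] [ 449. -127.]
side [298 194  13  10 106] [304.2 198.7] [546.  -1.]
side [280 197   7   8  40] [283.1 200.3] [610.  14.]
side [309 197  10  28  55] [315.3 212.3] [506.  57.]
side [343 242   7  17  74] [346.4 250. ] [407. 202.]
side [283 247   7   8  49] [286.1 250.6] [572. 223.]
side [304 248  13  11 120] [310.2 253.2] [505. 225.]
side [293 249  38  36 214] [316.4 270.4] [483. 285.]
side [302 270  10   5  17] [306.1 272.1] [510. 294.]
```

View pics/topc.png

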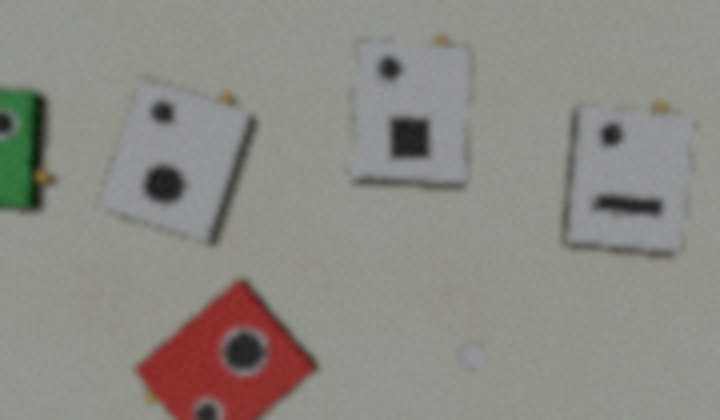

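View pics/sidec.png

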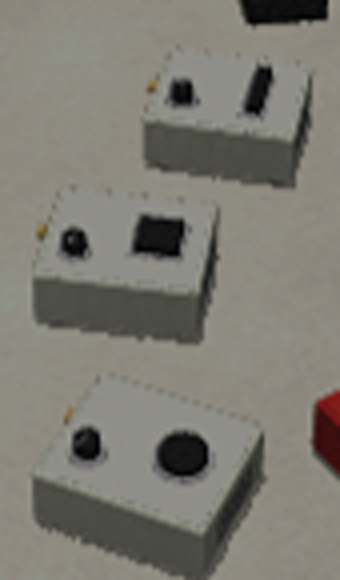

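Both views agree to a few mm:
- **Round key:** about (504,221).
- **Square key:** about (545,-5).
- **Bar key:** about (481,-207).

The key-to-knob distances come out at about 66 mm, as expected. I close the fingers and move above the square key, staying high, to check with the wrist camera.

Call:
{"fn": "move_arm", "kwargs": {
  "motion": [0,2,3.2,0,0,0,0,0,4,6.5,0,0,0,0,0,6.5,10.7,0,0,0,0,0,9,14.8,0,0,0,0,0,11.5,19,0,0,0,0,0,14,23,0,0,0,0,0,16.5,27.1,0,0,0,0,0,19,31.2,0,0,0,0,0,21.5,35.3,0,0,0,0,0,24,39.4,0,0,0,0,0,26.5,43.5,0,0,0,0,0,29,47.6,0,0,0,0],
  "force": 10
}}

```text
time_s: 1.3
tcp_pos: [475.6, -119.0, 404.7]
ee_rot: [0.471, -3.106, -0.0]
force: [0.8, -0.9, 0.6]
grip_width: 3.0
```

Call:
{"fn": "move_arm", "kwargs": {
  "motion": [0,2,3.3,0,0,0,0,0,4,6.6,0,0,0,0,0,5.5,10,0,0,0,0,0,5,14,0,0,0,0,0,4,18,0,0,0,0,0,3,21,0,0,0,0,0,3,21,0,0,0,0,0,3,21,0,0,0,0,0,3,21,0,0,0,0]
}}

```text
time_s: 2.2
tcp_pos: [505.3, 88.5, 404.6]
ee_rot: [0.47, -3.106, 0.0]
force: [0.5, 0.5, 0.2]
grip_width: 0.7
```

```bash
python3 - <<'E'
from station import readout, vision
import cv2,numpy as np,pickle
s=readout.read_state(); print({k:np.round(v,3) for k,v in s.items() if k!="tau"})
f=vision.grab_frame("wrist"); f["s"]=s; pickle.dump(f,open("w.pkl","wb")); cv2.imwrite("pics/w1.png",f["img"])
print([k for k in f],f["camera_matrix"].round(1).tolist(),f["mount"].round(3).tolist())
E
```

```text
{'time_s': np.float64(2.2), 'qpos': array([ 0.49 ,  0.194, -0.263,  0.   , -1.114, -1.761]), 'qvel': array([-0.013,  0.001,  0.001,  0.002,  0.001, -0.002]), 'tcp_pos': array([505.265,  88.529, 404.556]), 'ee_rot': array([ 0.47 , -3.106,  0.   ]), 'force': array([0.459, 0.509, 0.177]), 'wrist_torque': array([-0.013,  0.067,  0.029]), 'grip_width': np.float64(0.669)}
['img', 'camera_matrix', 'mount', 's'] [[309.7, 0.0, 320.3], [0.0, 309.7, 196.4], [0.0, 0.0, 1.0]] [[-0.0, 0.961, 0.275, 73.692], [1.0, 0.0, -0.0, 1.396], [-0.0, 0.275, -0.961, 20.018], [0.0, 0.0, 0.0, 1.0]]
```

View pics/w1.png

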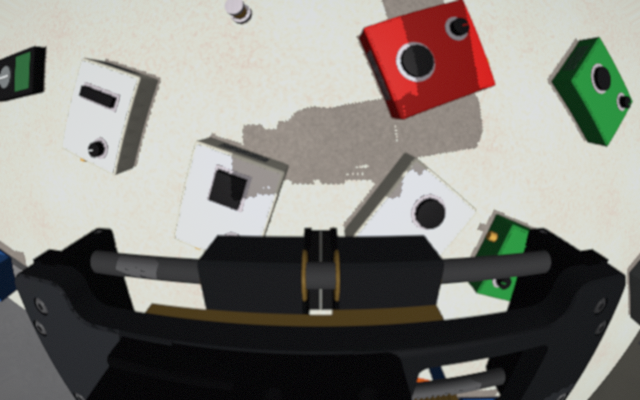

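The wrist view shows the square key at about (228,188), the round key at (430,213), the bar key at (98,98) and the adapter at (238,12). I cast these pixels onto z=66.

```bash
python3 - <<'E'
import cv2,numpy as np,pickle
from scipy.spatial.transform import Rotation as R
from h import *
f=pickle.load(open("w.pkl","rb")); s=f["s"]; K=f["camera_matrix"]; M=f["mount"]
Rt=R.from_rotvec(s["ee_rot"]).as_matrix(); print(Rt.round(3).tolist())
def w(u,v,z):
    x=np.array([u-K[0,2],v-K[1,2]])/K[0,0]; th=np.hypot(*x); e=x/th*np.sin(th)
    d=Rt@M[:3,:3]@np.array([e[0],-e[1],-np.cos(th)]); o=Rt@M[:3,3]+s["tcp_pos"]
    return (o+d*(z-o[2])/d[2]).round(1)
g=f["img"].max(2)
for n,(u,v) in dict(sq=(228,188),rd=(430,213),bar=(98,98)).items():
    c=(g[v-28:v+28,u-28:u+28]<48).astype(np.uint8); N,l,st,ce=cv2.connectedComponentsWithStats(c)
    i=l[28,28]; p=ce[i]+[u-28,v-28]; print(n,i,st[i],p.round(1),w(*p,66))
t,sd=[pickle.load(open(n+".pkl","rb")) for n in("top","side")]
for n,a,b in (("sq",(327,184),(304.2,198.2)),("rd",(265.5,195.7),(310.2,252.7)),("bar",(382.1,200.8),(329.2,162))):
    p,e=tri(ray(t,*a),ray(sd,*b)); print(n,p.round(1),e.round(1))
E
```

```text
[[-0.955, -0.296, -0.0], [-0.296, 0.955, -0.0], [0.001, -0.0, -1.0]]
sq 1 [ 10  11  36  37 883] [227.6 188.9] [543.3  -4.6  66. ]
rd 1 [ 14  14  28  29 592] [429.7 213.1] [503.6 219.5  66. ]
bar 1 [ 11  17  34  20 334] [97.6 96.3] [ 480.3 -202.4   66. ]
sq [545.9  -8.3  61.9] 2.2
rd [504.8 220.2  62.5] 1.9
bar [ 481.2 -211.7   60.1] 2.0
```

All views agree: round (504,220), square (544,-6). I move over the round key, lower to a hover 13 mm above it, then press slowly.

Call:
{"fn": "move_arm", "kwargs": {
  "motion": [0,0,2.5,0,0,0,0,0,0,5.5,0,0,0,0,0,-0.1,8.5,-1,0,0,0,0,-0.1,11.5,-3,0,0,0,0,-0.1,13.1,-6,0,0,0,0,-0.1,13.1,-9,0,0,0,0,-0.1,13.1,-11.5,0,0,0,0,-0.1,13.1,-13.4,0,0,0,0,-0.1,13.1,-14.4,0,0,0,0,-0.1,13.1,-14.4,0,0,0,0,-0.1,13.1,-14.4,0,0,0]
}}

```text
time_s: 3.35
tcp_pos: [504.8, 219.9, 261.5]
ee_rot: [-0.47, 3.105, 0.001]
force: [-1.1, 0.2, 0.9]
grip_width: 0.3
```

```bash
python3 - <<'E'
from station import readout, vision
import cv2,numpy as np
s=readout.read_state(); print({k:np.round(s[k],2) for k in("time_s","tcp_pos","force","grip_width")})
w=vision.grab_frame("wrist")["img"][120:320,220:520]; t=vision.grab_frame("side")["img"][200:300,255:405]
cv2.imwrite("pics/r.png",np.vstack([cv2.resize(w,(450,300)),cv2.resize(t,(450,300),interpolation=cv2.INTER_CUBIC)]))
E
```

```text
{'time_s': np.float64(3.35), 'tcp_pos': array([504.82, 219.87, 261.47]), 'force': array([-1.07,  0.23,  0.91]), 'grip_width': np.float64(0.32)}
```

View pics/r.png

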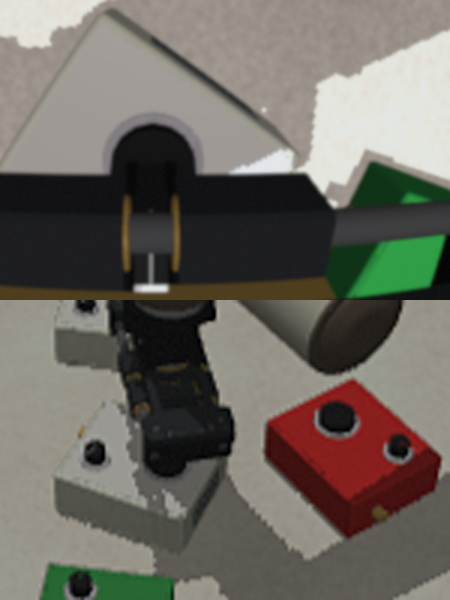

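The closed fingertips stand centred over the round key in both views, and the knob is clear. I press in small steps.

Call:
{"fn": "move_arm", "kwargs": {
  "motion": [0,0,0,-0.5,0,0,0,0,0,0,-1.0,0,0,0,0,0,0,-1.3,0,0,0,0,0,0,-1.5,0,0,0,0,0,0,-1.6,0,0,0,0,0,0,-1.7,0,0,0,0,0,0,-1.7,0,0,0]
}}

```text
time_s: 4.15
tcp_pos: [504.1, 220.1, 243.8]
ee_rot: [0.471, -3.106, 0.0]
force: [-2.4, -0.2, 3.6]
grip_width: 0.5
```

Call:
{"fn": "move_arm", "kwargs": {
  "motion": [0,0,0,-0.1,0,0,0,0,0,0,-0.2,0,0,0,0,0,0,-0.3,0,0,0,0,0,0,-0.3,0,0,0,0,0,0,-0.3,0,0,0]
}}

```text
time_s: 4.65
tcp_pos: [504.1, 220.1, 240.8]
ee_rot: [0.471, -3.106, 0.0]
force: [-2.4, 0.2, 4.7]
grip_width: 0.2
```

Call:
{"fn": "move_arm", "kwargs": {
  "motion": [0,0,0,-0.05,0,0,0,0,0,0,-0.1,0,0,0,0,0,0,-0.1,0,0,0]
}}

```text
time_s: 4.95
tcp_pos: [504.1, 220.1, 240.6]
ee_rot: [0.471, -3.106, 0.0]
force: [-4.3, 0.4, 9.0]
grip_width: 0.4
```

The force rises sharply at the bottom of travel, so the key is fully down. I release slowly, lift and move over to the square key.

Call:
{"fn": "move_arm", "kwargs": {
  "motion": [0,0,0,0.3,0,0,0,0,0,0,0.7,0,0,0,0,0,0,1.2,0,0,0,0,0,0,2.5,0,0,0,0,0,0,5,0,0,0,0,0,0,8,0,0,0,0,1,-3,10,0,0,0,0,2,-7,10,0,0,0,0,3,-11.5,10,0,0,0,0,3.5,-16,10,0,0,0,0,4,-20,9,0,0,0,0,4,-22.6,7,0,0,0]
}}

```text
time_s: 6.15
tcp_pos: [545.2, -8.3, 310.9]
ee_rot: [-0.467, 3.101, -0.0]
force: [-0.8, -0.1, -0.8]
grip_width: 0.4
```

Call:
{"fn": "move_arm", "kwargs": {
  "motion": [0,0,0,-1.5,0,0,0,0,0,0,-3.5,0,0,0,0,0,0,-4.9,0,0,0,0,0,0,-4.9,0,0,0,0,0,0,-4.9,0,0,0]
}}

```text
time_s: 6.65
tcp_pos: [544.6, -5.9, 260.9]
ee_rot: [-0.471, 3.106, -0.001]
force: [0.1, 0.6, -0.9]
grip_width: 0.5
```

```bash
python3 - <<'E'
from station import readout, vision
import cv2,numpy as np
s=readout.read_state(); print({k:np.round(s[k],2) for k in("time_s","tcp_pos","force","grip_width")})
w=vision.grab_frame("wrist")["img"][120:320,220:520]; t=vision.grab_frame("side")["img"][170:290,240:420]
cv2.imwrite("pics/s.png",np.vstack([cv2.resize(w,(450,300)),cv2.resize(t,(450,300),interpolation=cv2.INTER_CUBIC)]))
E
```

```text
{'time_s': np.float64(6.65), 'tcp_pos': array([544.6 ,  -5.94, 260.85]), 'force': array([ 0.07,  0.58, -0.88]), 'grip_width': np.float64(0.54)}
```

View pics/s.png

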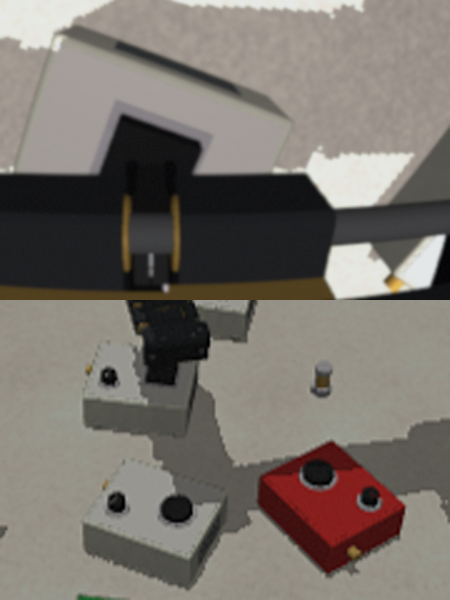

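The fingertips stand over the square key and the round key is up again. I press the square key in.

Call:
{"fn": "move_arm", "kwargs": {
  "motion": [0,0,0,-0.5,0,0,0,0,0,0,-1.0,0,0,0,0,0,0,-1.3,0,0,0,0,0,0,-1.5,0,0,0,0,0,0,-1.7,0,0,0,0,0,0,-1.9,0,0,0,0,0,0,-2.0,0,0,0,0,0,0,-2.0,0,0,0]
}}

```text
time_s: 7.55
tcp_pos: [544.2, -5.9, 240.6]
ee_rot: [0.471, -3.106, -0.0]
force: [-0.8, 0.8, 2.1]
grip_width: 0.5
```

Call:
{"fn": "move_arm", "kwargs": {
  "motion": [0,0,0,-0.05,0,0,0,0,0,0,-0.1,0,0,0,0,0,0,-0.1,0,0,0]
}}

```text
time_s: 7.85
tcp_pos: [544.1, -5.9, 240.6]
ee_rot: [-0.471, 3.106, -0.0]
force: [-4.1, 0.9, 7.7]
grip_width: 0.2
```

The force reached 7.7 N at the stop, so the key is fully in. I withdraw straight up, then back toward the robot's right.

Call:
{"fn": "move_arm", "kwargs": {
  "motion": [0,0,0,0.5,0,0,0,0,0,0,1.5,0,0,0,0,0,0,4,0,0,0,0,0,0,8,0,0,0,0,0,0,12,0,0,0,0,0,-1,16,0,0,0,0,-1,-5,17,0,0,0,0,-3,-9,17,0,0,0,0,-5,-13,17,0,0,0,0,-7,-17,17,0,0,0,0,-9,-21,17,0,0,0,0,-11,-25,17,0,0,0]
}}

```text
time_s: 9.05
tcp_pos: [433.0, -257.4, 410.5]
ee_rot: [-0.471, 3.105, -0.001]
force: [-0.1, 0.1, 0.2]
grip_width: 0.4
```

Call:
{"fn": "move_arm", "kwargs": {
  "motion": [0,-2,-4,0,0,0,0,0,-4,-8,0,0,0,0,0,-6,-12,0,0,0,0,0,-7,-14,0,0,0,0,0,-7,-14,0,0,0,0,0,-7,-14,0,0,0,0,0,-7,-14,0,0,0,0]
}}

```text
time_s: 9.75
tcp_pos: [364.5, -395.3, 410.0]
ee_rot: [-0.472, 3.106, -0.0]
force: [0.5, 0.1, 0.2]
grip_width: 0.5
```

```bash
python3 - <<'E'
from station import readout, vision
import cv2,numpy as np,pickle
s=readout.read_state(); print({k:np.round(s[k],2) for k in("time_s","tcp_pos","force","qvel")})
t=vision.grab_frame("side")["img"]; tp=vision.grab_frame("top")["img"]
for n,im,R in(("side",t,(265,185,350,285)),("top",tp,(240,150,350,215))):
    a,b,c,d=R; M=np.zeros(im.shape[:2],np.uint8); M[b:d,a:c]=im[b:d,a:c].max(2)<75
    N,l,st,ce=cv2.connectedComponentsWithStats(M)
    for i in range(1,N):
        if 12<=st[i,4]<130: print(n,st[i],ce[i].round(1))
o=pickle.load(open("side.pkl","rb"))["img"]
cv2.imwrite("pics/e.png",np.hstack([cv2.resize(x[130:280,260:380],(390,488),interpolation=cv2.INTER_CUBIC) for x in (o,t)]))
E
```

```text
{'time_s': np.float64(9.75), 'tcp_pos': array([ 364.46, -395.32,  409.98]), 'force': array([0.45, 0.07, 0.17]), 'qvel': array([ 0.01, -0.  , -0.  ,  0.  ,  0.  ,  0.  ])}
side [280 197   7   8  40] [283.1 200.3]
side [298 196  13   8  82] [304.3 199.5]
side [309 197  10  28  53] [315.4 211.9]
side [343 242   7  17  74] [346.4 250. ]
side [283 247   7   8  49] [286.1 250.6]
side [304 248  13  11 119] [310.2 253.2]
top [321 165   4   4  12] [322.1 166.7]
top [264 176   4   4  14] [265.5 177.7]
top [323 180   9   9  77] [327. 184.]
top [262 192   8   8  55] [265.5 195.7]
```

View pics/e.png

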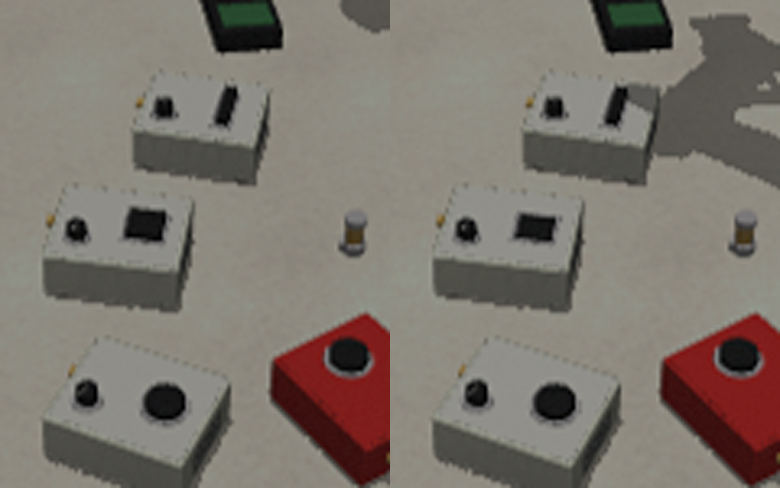

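In the before/after view, the square key is in and the round key is up. Nothing has moved, and the arm is clear and at rest.

```bash
python3 -c "
from station import robot
print(robot.close_job())"
```

```text
the job is handed in; nothing more can be done
None
```

With the fingers closed, I pressed the round key to its stop (about 9 N there) and let it come up again. I then pushed the square key to its stop (about 8 N), withdrew clear and handed the job in at about 9.8 s.

The last pictures show the square key staying in and the round key up. The receiver and emitter units and their knobs are at the same pixels as at the start, and the turntable unit, meter and adapter look unmoved. The arm was at rest with the force back near zero.

The key heights triangulated from the top and side views came out 4–6 mm low, and the bar key differed by up to 9 mm in y between views. The positions of the two pressed keys agreed to about 4 mm. No check failed.

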